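# Free the seized wing knob and set the fence stop to the sample

### The job

Set the movable stop of the fence to the sample batten. Its wing knob is seized with rust: work it back and forth in small arcs, without forcing it (the stud shears under a hard twist), until it breaks free, and slacken it a good eighth of a turn; then slide the stop along the rail until it gently touches the end of the batten, and tighten the knob firmly again. Leave the batten where it lies against the zero block, and everything else on the bench as it is.

Things in the scene. Friction and masses are not known exactly. Their poses are not given: they have to be found in the camera images.
- fence: the stop fence, fixed: a plywood board 260 x 660 x 18 mm carrying an aluminium T-slot rail 40 mm wide, 20 mm high. Origin under the board's middle on the bench top; y along the rail, z up. Rail centre line at x = +90 mm, its top 38 mm over the bench; the sample lies in front of it (-x side)
- knob: the dark cast wing knob on the movable stop, turning about z. Origin at its foot, 54 mm over the bench, 2 mm over the saddle's flat top. Foot collar 24 mm across, 5 mm high, then a 12 mm neck; from 14 to 38 mm up, a straight upright wing, 13 mm thick and 64 mm long over its rounded 16 mm thick ends; the middle 32 mm has flat parallel sides to grip
- knob_grip (a point): the middle of the knob's wing, on its turning axis, 28 mm above its foot (82 mm over the bench), 30 mm above the saddle's flat top. The point's y axis lies along the wing, x across its thickness, z up; it turns with the knob. As found, its y axis stands 0.6 rad counter-clockwise (from above) of the fence's y axis
- stud (a joint): angle (rad) of the rusted stud under the knob: 0 as found, growing counter-clockwise seen from above, which slackens; end stops at -0.15 and 1.6. Once free: light drag of 0.15 N m, friction holds it where left. The clamp bites below 0.3 rad and grips fully below 0.1; above 0.35 rad the stop slides freely. Its rust: see stop
- twist (a joint): elastic wind-up (rad) between knob and stud, counter-clockwise positive, 0 unloaded: torque on the knob = 4 N m x this, knob angle = stud + twist. Drag shows as 0.06 to 0.08 while seized and 0.04 to 0.05 once free, a stop met as 0.10 and rising. To 0.14 (0.56 N m) no harm is done; beyond 0.18 (0.72 N m), either way, the stud shears
- stop_travel (a joint): position (m) of the movable stop along the rail, growing along the fence's y, towards the sample; 0 to 0.36. The knob's axis is at fence y = this - 220 mm. Slackened, it slides with 2 N of drag, and may be moved by the knob; clamped, it holds
- stop: the flip stop: aluminium saddle 56 x 60 x 14 mm on the rail; origin on the rail's top under the knob's axis, axes as the fence's. Seized, its stud turns only in a small hidden arc (first 0.01 to 0.08 rad each way) between hard stops; each stop gives a little when met gently, but only in turn with the other. After 7 or 8 strokes (arc then about -0.1 to +0.3) it comes free counter-clockwise
- stop_face (a point): the middle of the flat face of the dark steel finger (18 mm wide, 26 mm tall) hanging from the stop in front of the rail, which meets the sample; faces the fence's +y, 30 mm ahead (+y) of the knob's axis and 41 mm in front (-x) of it, 33 mm over the bench. Axes as the fence's
- sample: the sample batten: pine, 200 mm long (its y axis, along the rail), 32 mm wide, 36 mm high, about 120 g, loose on the base board against the front of the rail, its far end against the zero block. Origin under its middle
- sample_end (a point): the middle of the sample's near (-y) end, which the stop's finger must meet, 36 mm over the bench
- zero_block: the fixed aluminium zero block near the left end of the rail, 45 x 25 x 36 mm; the sample's far end rests on its right-hand (-y) face. Origin at the foot of that face, at the rail
- pencil: a flat carpenter's pencil, 165 x 13 x 8 mm, lying on the base board in front of the rail; origin under its middle
- offcut: a small pine offcut, 45 x 62 x 25 mm, lying on the base board in front of the rail; origin under its middle
- tape_measure: a black pocket tape measure, 68 x 38 x 66 mm, standing on the base board in front of the rail; origin under its middle
- square: a try square lying on the bench, stock 120 mm, blade 150 mm; origin under the middle of the stock
- glue_bottle: a white glue bottle, 62 mm across, 185 mm tall, on the bench; origin under its middle
- screw_jar: a lidded jar, 72 mm across, 85 mm tall, on the bench; origin under its middle
- block_plane: a small block plane, 160 x 50 x 55 mm, on the bench; origin under its middle
- tape_roll: a roll of masking tape lying flat on the bench, 110 mm across, 38 mm tall; origin under its middle
Things that resemble listed ones, but are neither listed nor needed, are in the scene too. What is shaped like the sample but blue or purple is not meant.

How it is judged:
By the outcome, as a careful person would: the job done as asked, in the order asked, and still so for the second after the job is handed in, with the robot touching nothing.
It also fails if it takes over 72 s, if anything falls off the work surface, if the arm or the gripper's body presses on something with over 40 N, if the wrist force passes 120 N, or if a joint passes its speed limit or range.

### The arm

A 6-joint arm with a two-finger parallel gripper is mounted at the origin on the work surface. World frame = base frame: x ahead of the robot, y to its left, z up, the work surface at z = 0. Lengths are in m, angles in rad, forces in N, time in s.
With the tool pointing down it reaches from about 0.25 to 0.725 m from the base axis. Payload 9.7 kg.
Tool frame: the origin (TCP) lies at the very end of the fingers, on their centre line; the grasp point (between the pads) lies 19 mm behind it; z points along the fingers, y is the line along which they close (so a half turn about z gives the same grasp; the last joint's range is limited). The gripper opens to 85 mm and grips with 20 to 120 N. Pads are 22 mm wide; open, the fingers measure 114 mm over their backs; the gripper's body (76 mm by 85 mm) begins 54 mm behind the grasp point. The pads swing forward as they close: fully open they stand 13 mm farther back than shut.
Start: joints at [0, 0.087, 0.176, 1.66, 0, 1.571], TCP at [0.55, -0, 0.203] pointing down, gripper open.
Joint ranges: [-3.13, 3.13], [-0.85, 1.81], [-1.15, 1.24], [-2.2, 2.28], [-1.44, 1.52], [-3.14, 3.14]. Speed limits (rad/s): [2.22, 2.22, 2.57, 3.14, 3.14, 3.14].

### API

Orientations are given as a unit quaternion [x, y, z, w].
In Python, from cell import move_ptp, move_l, goto_joints, gripper_open, close, dwell, solve_ik, camera, PlanningError, close_job, get_clock, get_joints, get_dq, get_tau, get_tool_pos, get_orientation, get_wrist_force, get_moment, get_grip_width, get_grip_force gives the robot as it stands. Calls block until the motion is done:
- move_ptp(position, orientation): joint-space move of the TCP to a pose.
- move_l(position, velocity=0.15, orientation=None, max_force=None): straight line of the TCP; orientation=None keeps the orientation; velocity is the mean speed in m/s. With max_force (N) it stops when the force on the tool has changed by that much, and returns True; else False.
- goto_joints(angles): joint-space move.
- gripper_open() and close(f_grip=None): open the fingers fully, or close them until they stop; f_grip is the grip in N (None keeps the last).
- dwell(seconds).
- solve_ik(position, orientation): joint angles nearest the present ones, or None.
- camera(name): name is "scene" or "side" or "wrist"; returns a dict with "image" (400x640x3 uint8, red, green, blue), "camera_matrix" (3x3 intrinsics, pixels), "origin" and "attitude" of the camera in the world. Camera axes: x right, y down, z forward; pixel columns grow to the right and rows downward; lengths in m; the calibration is good to about 2 mm. The wrist camera is an equidistant fisheye: a pixel r from the principal point sees the ray r / f radians off the axis. A picture is of the moment at which its call begins. There is no depth.
A pose or a line that the arm cannot do raises PlanningError and nothing moves.
- close_job(): hands the job in; it is judged then, once.
Readings, each from a call of its own:
- get_clock(): time.
- get_joints(): joint angles.
- get_dq(): joint speeds.
- get_tau(): joint torques, N m.
- get_tool_pos(): TCP position.
- get_orientation(): TCP orientation.
- get_wrist_force(): force on the tool from outside, world axes, zero at the start.
- get_moment(): the same for the moment, N m.
- get_grip_width(): opening from 0.0 (shut) to 1.0 (fully open).
- get_grip_force(): force on a finger pad.
Only numpy, scipy, OpenCV 4.12 (cv2) and the standard library are available. Lean on these libraries where they do the work, as an engineer would, in place of code of your own. Each camera call takes 0.05 s, during which the arm holds its last target. There are 200 camera calls.

## Working session

There is one attempt and no reset: what is moved stays moved. The work goes in short steps, each a Python script; the robot and the scene stay as the last script left them, time stands still between calls to the robot, and variables do not carry over. Pictures are saved under pics/ and viewed, at most 10 in all, crops included, and the job is handed in when it is done.

```bash
ls; mkdir -p pics; python3 - <<'E'
from cell import *
import cv2,json
for n in ["scene","side"]:
    c=camera(n); cv2.imwrite(f"pics/{n}0.png",c["image"][:,:,::-1]); print(n,c["camera_matrix"],c["origin"],c["attitude"])
c=camera("wrist"); cv2.imwrite("pics/wrist0.png",c["image"][:,:,::-1]); print(c["camera_matrix"],c["origin"],c["attitude"])
print(get_clock(),get_orientation(),get_wrist_force(),get_moment())
E
```

```text
pics
scene [[371.71275487   0.         316.32779829]
 [  0.         371.71275487 203.87858002]
 [  0.           0.           1.        ]] [1.11049809 0.00827301 0.91931273] [ 0.65777314  0.67678926 -0.23180047 -0.23571027]
side [[367.367228     0.         325.19327001]
 [  0.         367.367228   199.02042232]
 [  0.           0.           1.        ]] [-0.03258309 -0.75778557  0.64035561] [ 0.83498184 -0.2494119   0.13269767 -0.47221855]
[[309.70691629   0.         317.79924936]
 [  0.         309.70691629 201.97677199]
 [  0.           0.           1.        ]] [0.54993288 0.06880328 0.37335052] [ 9.90225275e-01  2.86836741e-04 -3.19498080e-04  1.39476597e-01]
0.15 [ 7.07115155e-01  7.07098220e-01 -3.59949373e-04 -3.67293622e-04] [-0.07742978 -0.36204638  0.22477684] [-0.00646414  0.01201295  0.01965142]
```

View pics/scene0.png

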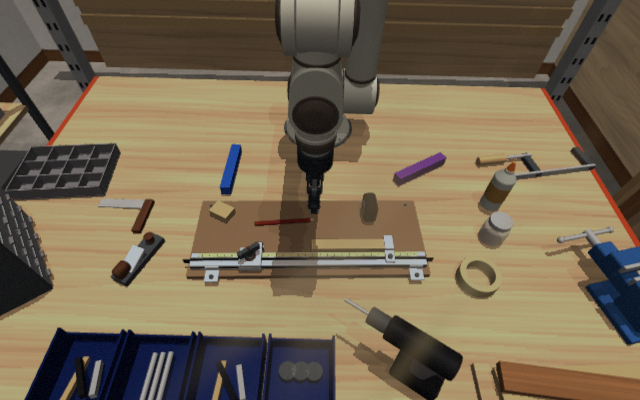

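View pics/wrist0.png

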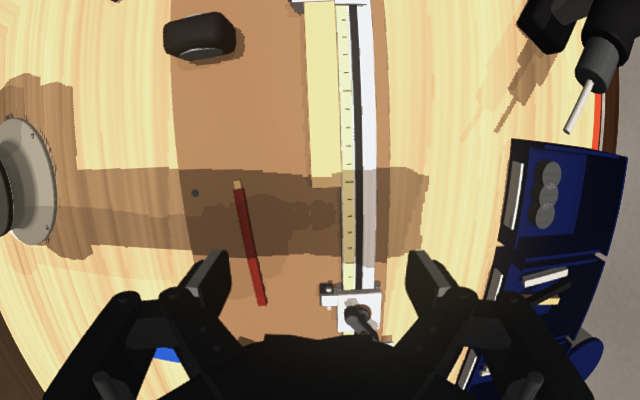

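The scene picture shows the fence lying along world y, with the knob at about (250,252), the batten (315–385,244) and the zero block (390,245). The wrist picture shows the batten's near end at about (325,187) and the knob at (357,315). I'll enlarge both for exact pixels.

```bash
cat > h.py <<'E'
import numpy as np,cv2
from scipy.spatial.transform import Rotation as R
from cell import *
def ray(c,u,v,fish=False):
    K=np.array(c["camera_matrix"]);x=(u-K[0,2])/K[0,0];y=(v-K[1,2])/K[1,1]
    if fish:
        r=np.hypot(x,y);d=np.array([x/r*np.sin(r),y/r*np.sin(r),np.cos(r)])
    else: d=np.array([x,y,1.])
    return R.from_quat(c["attitude"]).apply(d)
def at(c,u,v,z,fish=False):
    d=ray(c,u,v,fish);o=np.array(c["origin"]);return o+d*(z-o[2])/d[2]
E
python3 - <<'E'
import cv2,numpy as np
a=cv2.imread("pics/scene0.png");b=cv2.imread("pics/wrist0.png")
s=cv2.resize(a[195:285,175:435],None,fx=3,fy=3,interpolation=cv2.INTER_CUBIC)
w=cv2.resize(b[270:345,300:400],None,fx=4,fy=4,interpolation=cv2.INTER_CUBIC)
w2=cv2.resize(b[0:75,280:380],None,fx=3.5,fy=4,interpolation=cv2.INTER_CUBIC)
o=np.zeros((270+300,780,3),np.uint8);o[:270]=s;o[270:,:400]=w;o[270:,400:750]=w2
cv2.imwrite("pics/crop0.png",o)
E
```

```text
(no output)
```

View pics/crop0.png

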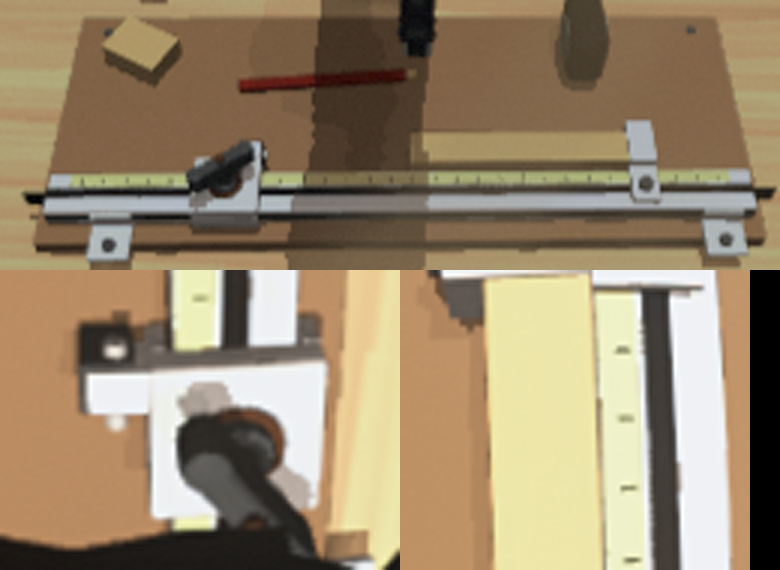

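```bash
python3 - <<'E'
from h import *
np.set_printoptions(precision=4,suppress=True)
s=camera("scene");w=camera("wrist")
S=lambda x,y,z:at(s,175+(x+.5)/3-.5,195+(y+.5)/3-.5,z)
W=lambda x,y,z:at(w,300+x/4,270+(y-270)/4,z,True)
W2=lambda x,y,z:at(w,280+(x-400)/3.5,(y-270)/4,z,True)
for n,p in dict(bFL=S(82,17,.018),bFR=S(717,17,.018),bNL=S(35,245,.018),bNR=S(765,243,.018),knob=S(221,168,.088),wA=S(190,180,.088),wB=S(253,150,.088),
 sadA=W(150,365,.052),sadB=W(327,360,.052),sadC=W(315,520,.052),sadD=W(150,520,.052),
 railR1=W2(730,500,.038),railL1=W2(600,400,.038),railL0=W(172,300,.038),railR0=W(298,300,.038),
 batEnd=at(w,313,187,.054,True),batEnd2=at(w,340,187,.054,True),batFar=W2(485,278,.054),batFar2=W2(590,278,.054),batS=S(412,132,.054),zb=S(628,163,.054)).items(): print(n,p)
print(get_clock())
E
```

```text
bFL [ 0.389  -0.3516  0.018 ]
bFR [0.3659 0.3094 0.018 ]
bNL [ 0.6504 -0.3371  0.018 ]
bNR [0.6282 0.3159 0.018 ]
knob [ 0.608  -0.1682  0.088 ]
wA [ 0.6208 -0.193   0.088 ]
wB [ 0.5889 -0.1428  0.088 ]
sadA [ 0.574  -0.1403  0.052 ]
sadB [ 0.6291 -0.1401  0.052 ]
sadC [ 0.6317 -0.2056  0.052 ]
sadD [ 0.576 -0.203  0.052]
railR1 [0.6105 0.1339 0.038 ]
railL1 [0.5705 0.161  0.038 ]
railL0 [ 0.5812 -0.1252  0.038 ]
railR0 [ 0.621  -0.1262  0.038 ]
batEnd [ 0.5448 -0.0065  0.054 ]
batEnd2 [ 0.5734 -0.0065  0.054 ]
batFar [0.5359 0.1913 0.054 ]
batFar2 [0.5668 0.1914 0.054 ]
batS [ 0.5433 -0.0049  0.054 ]
zb [0.5703 0.1922 0.054 ]
0.25
```

Measurements agree: the fence's yaw is about 0.036 rad, the saddle is centred at about (0.603,-0.172), and the stop face is about 0.134 m from the batten end. I'll go above the knob and look from close by.

```bash
cat >> h.py <<'E'
YAW=0.036
F=np.array([-np.sin(YAW),np.cos(YAW),0])
def q(yaw): return (R.from_euler("z",yaw)*R.from_quat([np.sqrt(.5),np.sqrt(.5),0,0])).as_quat()
E
python3 - <<'E'
from h import *
np.set_printoptions(precision=4,suppress=True)
move_ptp([0.603,-0.171,0.15],q(YAW+0.6))
print(get_clock(),get_joints(),get_tool_pos(),get_wrist_force(),get_moment())
c=camera("wrist");cv2.imwrite("pics/w1.png",c["image"][:,:,::-1]);s=camera("side")
cv2.imwrite("pics/s1.png",s["image"][:,:,::-1])
K=np.array(c["camera_matrix"])
def proj(p):
    d=R.from_quat(c["attitude"]).inv().apply(np.array(p)-c["origin"]);r=np.hypot(d[0],d[1]);t=np.arctan2(r,d[2]);return K[0,0]*t*d[:2]/r+K[:2,2]
k=np.array([.603,-.171,0])
wd=np.array([-np.sin(.636),np.cos(.636),0])
print("wing ends pred",proj(k+wd*.032+[0,0,.092]),proj(k-wd*.032+[0,0,.092]),proj(k+[0,0,.092]))
E
```

```text
1.125 [-0.2758  0.2607  0.2725  1.5826  0.0003  0.6606] [ 0.603  -0.1705  0.1502] [ 0.3963  1.1942 -0.1252] [-0.0011  0.0065  0.0035]
wing ends pred [318.2999 165.3398] [318.3451 244.1489] [318.3262 206.2493]
```

View pics/w1.png

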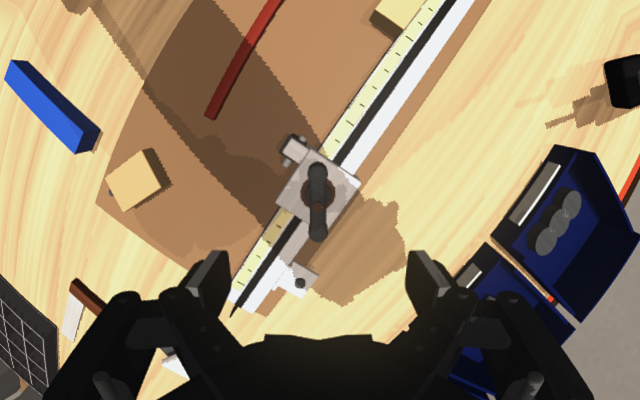

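The picture shows the wing from (317,163) to (317,241), within 2 mm of my prediction and aligned with the tool. Now I'll descend and grip.

```bash
python3 - <<'E'
from h import *
np.set_printoptions(precision=4,suppress=True)
move_l([0.6015,-0.1702,0.064],0.1)
f0=np.array(get_wrist_force());m0=np.array(get_moment());print(get_clock(),f0,m0)
close(20)
print(get_clock(),get_grip_width(),get_grip_force(),get_wrist_force()-f0,get_moment()-m0,get_tool_pos(),get_joints())
close(50)
print(get_clock(),get_grip_width(),get_grip_force(),get_wrist_force()-f0,get_moment()-m0,get_tool_pos())
j=np.array(get_joints())
for d in (-.01,0):   # timing and sign test of joint 6
    goto_joints(list(j[:5])+[j[5]+d]); print(get_clock(),get_wrist_force()-f0,get_moment()-m0,get_joints()[5])
E
```

```text
2.2333 [ 0.2897 -0.2622 -0.1533] [0.0158 0.0249 0.0175]
3.0 0.0005644399887385415 0.0 [-0.596   0.2316  0.5614] [-0.0976 -0.0273  0.0008] [ 0.6015 -0.1702  0.064 ] [-0.2757  0.2575  0.1026  1.4159 -0.      0.6591]
3.2167 -0.003509337341486078 0.0 [-0.8222 -0.2486  0.2006] [-0.0236 -0.0133 -0.0571] [ 0.6015 -0.1702  0.064 ]
3.4667 [-0.6357  0.8055  0.1555] [-0.0005 -0.0262 -0.0249] 0.6488853171153324
3.7167 [-0.3634  0.6252 -0.3608] [ 0.0444 -0.0066 -0.0454] 0.6592379982174479
```

```bash
python3 - <<'E'
from h import *
s=camera("side");w=camera("wrist");c=camera("scene")
K=s["camera_matrix"]
d=R.from_quat(s["attitude"]).inv().apply(np.array([.6015,-.170,.07])-s["origin"]);u=int(K[0][0]*d[0]/d[2]+K[0][2]);v=int(K[1][1]*d[1]/d[2]+K[1][2])
print(u,v)
a=cv2.resize(s["image"][max(0,v-60):v+60,max(0,u-60):u+60],(400,400),interpolation=2)
b=cv2.resize(c["image"][195:285,205:295],(400,400),interpolation=2)
o=np.hstack([a,b]);cv2.imwrite("pics/g.png",o[:,:,::-1]);cv2.imwrite("pics/w2.png",w["image"][:,:,::-1])
E
```

```text
406 217
```

View pics/g.png

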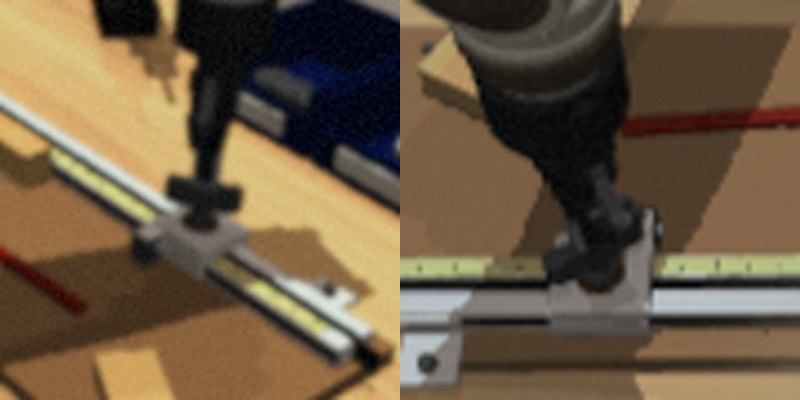

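View pics/w2.png

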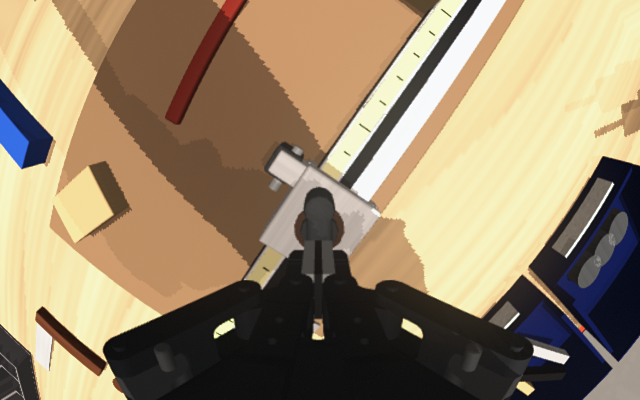

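```bash
python3 - <<'E'
from h import *
np.set_printoptions(precision=4,suppress=True)
c=camera("wrist");s=camera("side");sc=camera("scene")
def proj(p,c,fish):
    K=np.array(c["camera_matrix"]);d=R.from_quat(c["attitude"]).inv().apply(np.array(p)-c["origin"])
    if not fish: return K[0,0]*d[:2]/d[2]+K[:2,2]
    r=np.hypot(d[0],d[1]);return K[0,0]*np.arctan2(r,d[2])*d[:2]/r+K[:2,2]
k=np.array([.6015,-.1702,0]);wd=np.array([-np.sin(.636),np.cos(.636),0])
for n,p in dict(endP=k+wd*.032+[0,0,.092],mid=k+[0,0,.092],endM=k-wd*.032+[0,0,.092],tcp=k+[0,0,.064],padFront=k+wd*.011+[0,0,.064],foot=k+[0,0,.054]).items():
    print(n,proj(p,c,1),(proj(p,s,0)-[346,157])*400/120,(proj(p,sc,0)-[205,195])*400/90)
print(get_grip_width(),get_grip_force(),get_tool_pos(),c["origin"])
o=np.hstack([cv2.resize(s["image"][175:235,366:446],(400,300),interpolation=2),cv2.resize(c["image"][180:340,260:380],(400,533),interpolation=2)[:300]])
o=cv2.resize(c["image"][170:345,240:400],(732,800)[:2] if 0 else (548,600),interpolation=2)
cv2.imwrite("pics/z.png",o[:,:,::-1])
E
```

```text
endP [319.1197 193.6173] [163.9904 171.7925] [237.7911 207.8814]
mid [319.0041 254.3344] [202.9889 178.8806] [189.8233 234.1591]
endM [318.8804 305.4928] [242.7689 186.1107] [140.671  261.0857]
tcp [318.8479 233.9416] [199.557  207.2463] [195.9249 259.0903]
padFront [318.8775 216.4605] [186.2686 204.7339] [212.1532 250.0846]
foot [318.8018 227.9741] [198.355  217.1808] [198.039  267.7284]
-0.0014637732158755145 0.0 [ 0.6015 -0.1702  0.064 ] [ 0.56   -0.115   0.2353]
```

View pics/z.png

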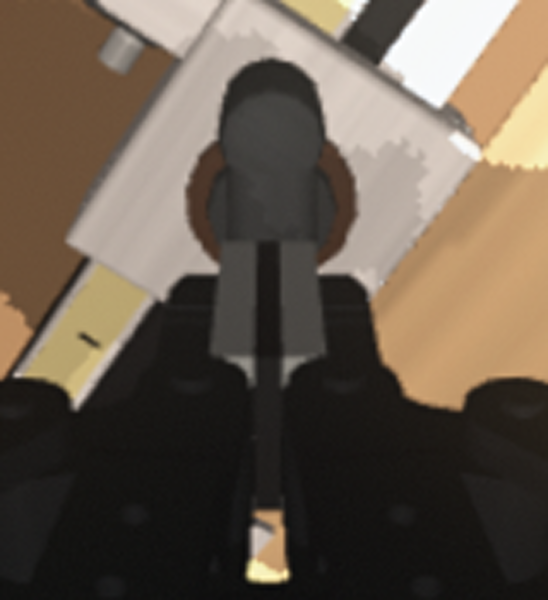

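The crop shows the shut fingertips at about row 240, sitting over the wing rather than beside it. The width reads 0 with no force, so the grip missed. I'll probe the wing top gently with shut fingers to get the true tip height.

```bash
python3 - <<'E'
from h import *
np.set_printoptions(precision=4,suppress=True)
gripper_open();print(get_grip_width(),get_wrist_force())
move_l([0.6015,-0.1702,0.105],0.15)
close(20);print("empty",get_grip_width(),get_grip_force(),get_clock())
s=camera("side");cv2.imwrite("pics/s3.png",s["image"][:,:,::-1])
r=move_l([0.6015,-0.1702,0.066],0.03,max_force=4)
print(r,get_tool_pos(),get_wrist_force(),get_clock())
E
```

```text
1.0013418570144195 [-0.1031  0.2673  0.5351]
empty 0.0008056164843851513 0.0 5.9917
False [ 0.6016 -0.1703  0.0662] [ 0.0356 -0.3257 -0.2572] 7.4917
```

```bash
python3 - <<'E'
from h import *
np.set_printoptions(precision=4,suppress=True)
r=move_l([0.6015,-0.1702,0.035],0.03,max_force=4)
print(r,get_tool_pos(),get_wrist_force(),get_moment(),get_clock())
s=camera("side")
a=cv2.resize(s["image"][170:240,366:446],(400,350),interpolation=2)
b=cv2.imread("pics/s3.png")[:,:,::-1][170:240,366:446];b=cv2.resize(b,(400,350),interpolation=2)
cv2.imwrite("pics/s4.png",np.hstack([b,a])[:,:,::-1])
E
```

```text
True [ 0.6018 -0.1703  0.0634] [0.5955 0.2162 5.9313] [-0.067  -0.0538 -0.0007] 7.85
```

View pics/s4.png

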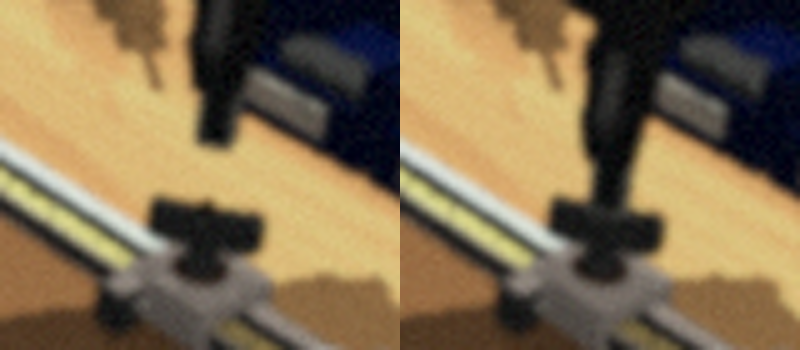

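Left: the shut tip is at pixel (409,199), which is z≈0.132 while the reading said 0.105. Right: the tip rests on the wing top (0.092) at a reading of 0.063. So the real fingertips end about 28 mm short of the reported TCP, and I'll compensate for that.

```bash
python3 - <<'E'
from h import *
np.set_printoptions(precision=4,suppress=True)
move_l([0.6015,-0.1702,0.075],0.1)
gripper_open()
r=move_l([0.6015,-0.1702,0.036],0.06,max_force=5)
f0=np.array(get_wrist_force());m0=np.array(get_moment());print(r,get_clock(),get_tool_pos(),f0,m0)
if not r:
    close(20)
    for _ in range(3):
        print(get_clock(),get_grip_width(),get_grip_force(),get_wrist_force(),get_moment(),get_tool_pos());dwell(.05)
    j=np.array(get_joints());print(j)
    for d in (-.02,0,.02,0):
        goto_joints(list(j[:5])+[j[5]+d]); print(get_clock(),get_wrist_force(),get_moment(),get_joints()[5])
E
```

```text
False 9.7583 [ 0.6016 -0.1703  0.0363] [-0.329  -0.4235  0.2705] [ 0.0206 -0.0065 -0.0224]
10.4083 0.14642658865574462 25.12540429830551 [2.335  0.1839 0.3418] [ 0.0238 -0.5621  0.0337] [ 0.602  -0.1702  0.0362]
10.4583 0.1459312666430323 25.094874501228333 [4.156  0.1426 0.3178] [ 0.0255 -0.634   0.0189] [ 0.602  -0.1702  0.0362]
10.5083 0.14631127423628104 25.09258657693863 [ 3.4207  0.4396 -1.0144] [ 0.0276 -0.6936 -0.0402] [ 0.602  -0.1702  0.0362]
[-0.2757  0.2656  0.0586  1.3635  0.0002  0.659 ]
10.8083 [2.732  0.1265 1.3062] [ 0.0359 -0.5292 -0.0188] 0.6393097344207922
11.0583 [ 2.7093 -0.1277 -0.7683] [ 0.0334 -0.4996 -0.0316] 0.6590452705177724
11.3083 [ 2.9084 -0.0312  0.712 ] [ 0.0524 -0.5368  0.0536] 0.6786726066363667
11.5583 [ 3.2092  0.4332 -1.2612] [ 0.0882 -0.4685 -0.0202] 0.6589762247979373
```

Gripped well: the width reads 12.4 mm, which fits the 13 mm wing, with little side force. Next I'll do rocking strokes with moment feedback (twist ≈ -Mz/4).

```bash
cat >> h.py <<'E'
import json,os
def load(): return json.load(open("st.json"))
def save(s): json.dump(s,open("st.json","w"))
def twist(n=4):
    m=[]
    for _ in range(n): m.append(get_moment()[2]); dwell(.015)
    return -(np.mean(m)-load()["mz0"])/4
def turn(a):   # knob to angle a (ccw), by joint 6 alone
    s=load();goto_joints(s["j"][:5]+[s["j"][5]-a]);return twist()
def stroke(sg,first,goal=.107,step=.015,amax=.5):
    """to `first` at once, then small steps until the twist shows a stop; returns angle,twist,log"""
    a=first;log=[];t=turn(a)
    while True:
        log.append((round(a,3),round(float(t),3)))
        if sg*t>goal or sg*a>amax: return a,float(t),log
        gap=.09-sg*t
        a+=sg*step;t=turn(a)
E
python3 - <<'E'
from h import *
close(60)
m=[]
for _ in range(6): m.append(get_moment()[2]);dwell(.02)
print(np.mean(m),np.std(m),get_grip_width(),get_wrist_force(),get_clock())
save({"j":list(get_joints()),"mz0":-.015})
hi,lo=0,0
st=load()
for k in range(2):
    a,t,log=stroke(1,hi+.05);hi=a-t;print("ccw",round(hi,3),log,round(get_clock(),2))
    if abs(t)>.135 or a>.45: break
    a,t,log=stroke(-1,lo-.05);lo=a-t;print("cw",round(lo,3),log,round(get_clock(),2),get_wrist_force())
    if abs(t)>.135: break
st.update(hi=hi,lo=lo,a=a);save(st)
E
```

```text
0.0021793691792632566 0.03455911941398023 0.1413810051478632 [ 2.6522105  -0.36941769  1.26404848] 11.875
ccw 0.103 [(0.05, 0.03), (0.065, 0.032), (0.08, 0.033), (0.095, 0.04), (0.11, 0.033), (0.125, 0.053), (0.14, 0.056), (0.155, 0.067), (0.17, 0.075), (0.185, 0.089), (0.2, 0.104), (0.215, 0.112)] 15.68
cw -0.099 [(-0.05, -0.021), (-0.065, -0.034), (-0.08, -0.044), (-0.095, -0.047), (-0.11, -0.047), (-0.125, -0.045), (-0.14, -0.06), (-0.155, -0.067), (-0.17, -0.088), (-0.185, -0.088), (-0.2, -0.105), (-0.215, -0.116)] 19.58 [ 1.69406296 -0.89607313  0.81070565]
ccw 0.17 [(0.153, 0.02), (0.168, 0.029), (0.183, 0.038), (0.198, 0.049), (0.213, 0.062), (0.228, 0.075), (0.243, 0.078), (0.258, 0.089), (0.273, 0.106), (0.288, 0.117)] 22.94
cw -0.122 [(-0.149, -0.034), (-0.164, -0.052), (-0.179, -0.061), (-0.194, -0.083), (-0.209, -0.094), (-0.224, -0.099), (-0.239, -0.117)] 25.41 [ 1.88071204 -2.00058068  1.77566446]
```

```bash
python3 - <<'E'
from h import *
H,L=.288,-.239
for k in range(2):
    a,t,log=stroke(1,H-.02);H=a;print("ccw",round(a-t,3),log,round(get_clock(),2))
    if abs(t)>.135 or a>.48: break
    a,t,log=stroke(-1,L+.02);L=a;print("cw",round(a-t,3),log,round(get_clock(),2),get_wrist_force())
    if abs(t)>.135: break
print(H,L,get_grip_width())
E
```

```text
ccw 0.236 [(0.268, 0.033), (0.283, 0.05), (0.298, 0.058), (0.313, 0.074), (0.328, 0.077), (0.343, 0.107)] 27.61
cw -0.129 [(-0.219, -0.094), (-0.234, -0.107), (-0.249, -0.12)] 28.91 [ 2.04252463 -0.97006154  0.51639077]
ccw 0.475 [(0.323, 0.026), (0.338, 0.03), (0.353, 0.036), (0.368, 0.03), (0.383, 0.03), (0.398, 0.028), (0.413, 0.032), (0.428, 0.037), (0.443, 0.028), (0.458, 0.034), (0.473, 0.03), (0.488, 0.026), (0.503, 0.028)] 33.38
0.5030000000000001 -0.249 0.14451746943621402
```

It broke free on the 7th stroke, with the knob at 0.50 rad and only drag left. Now I'll slacken to about 1.05 rad, slide most of the way, then creep up to the batten.

```bash
python3 - <<'E'
from h import *
np.set_printoptions(precision=4,suppress=True)
for a in (.65,.8,.95,1.05): print(a,turn(a))
p=np.array(get_tool_pos());print(p,get_wrist_force(),get_clock())
r=move_l(list(p+F*.015),0.04,max_force=12);print(r,get_tool_pos()-p,get_wrist_force(),get_clock())
if not r:
    r=move_l(list(p+F*.12),0.08,max_force=12);print(r,get_tool_pos()-p,get_wrist_force(),get_clock())
    dwell(.1)
    if not r:
        r=move_l(list(p+F*.145),0.015,max_force=3.5);print(r,get_tool_pos()-p,get_wrist_force(),get_clock())
        dwell(.1);print(get_tool_pos(),get_wrist_force())
        w=camera("wrist");cv2.imwrite("pics/w5.png",w["image"][:,:,::-1]);s=camera("scene");cv2.imwrite("pics/sc5.png",s["image"][:,:,::-1])
E
```

```text
0.65 0.02324297204822611
0.8 0.023045879897932862
0.95 0.0202956198650896
1.05 0.02397265541628057
[ 0.6021 -0.1702  0.0363] [ 5.2737  1.645  -0.9091] 34.7
False [-0.0006  0.0152 -0.    ] [4.1455 1.517  0.8475] 35.225
False [-0.0047  0.1199 -0.    ] [-4.8504  1.7631  4.6934] 36.6833
True [-0.0054  0.1363 -0.0001] [-0.189  -2.2637  4.6587] 37.8917
[ 0.5966 -0.0339  0.0363] [ 1.2593 -2.6438  4.4338]
```

```bash
python3 - <<'E'
from h import *
s=camera("side");c=cv2.imread("pics/sc5.png");w=cv2.imread("pics/w5.png")
p=np.array([.5966,-.0339,0])+F*.03+np.array([-np.cos(YAW),-np.sin(YAW),0])*.041+[0,0,.05]
K=s["camera_matrix"];d=R.from_quat(s["attitude"]).inv().apply(p-s["origin"]);u,v=int(K[0][0]*d[0]/d[2]+K[0][2]),int(K[1][1]*d[1]/d[2]+K[1][2]);print(u,v)
a=cv2.resize(s["image"][v-30:v+30,u-40:u+40][:,:,::-1],(400,300),interpolation=2)
b=cv2.resize(c[215:275,275:355],(400,300),interpolation=2)
e=cv2.resize(w[150:270,220:380],(400,300),interpolation=2)
o=np.zeros((600,800,3),np.uint8);o[:300,:400]=a;o[:300,400:]=b;o[300:,:400]=e;cv2.imwrite("pics/v5.png",o)
E
```

```text
356 202
```

View pics/v5.png

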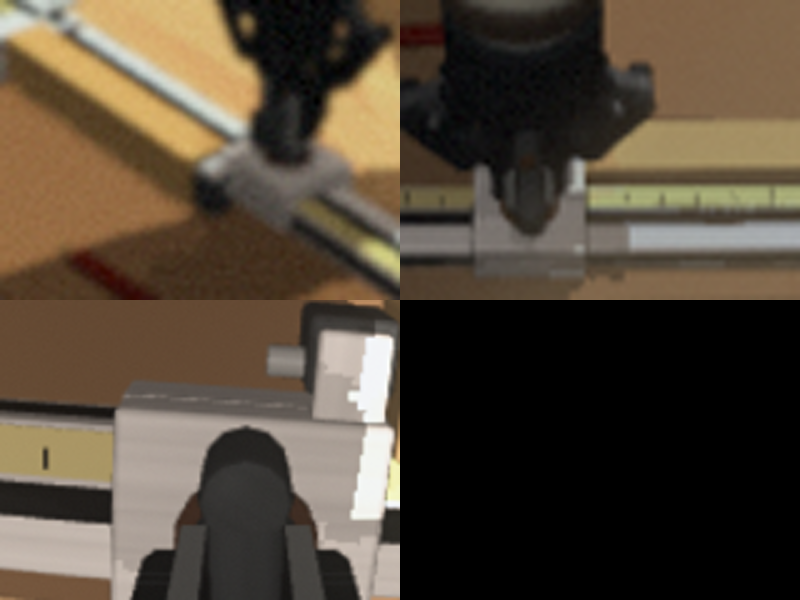

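The side view shows the finger against the batten's end at about (200,180). I'll check with a tiny push, then tighten.

```bash
python3 - <<'E'
from h import *
np.set_printoptions(precision=4,suppress=True)
p=np.array(get_tool_pos())
print(twist(),np.mean([get_wrist_force() for _ in range(3)],0))
for k in range(3):
    r=move_l(list(p+F*.001*(k+1)),0.01,max_force=4);dwell(.1)
    f=get_wrist_force();print(r,(get_tool_pos()-p)@F*1e3,f,get_clock())
    if r or f[1]<-5: break
E
```

```text
0.020708602818163776 [ 2.895  -4.2711  5.6675]
False 0.05473455877552934 [ 1.1119 -6.4819  4.5675] 38.5583
```

Contact is confirmed: a 1 mm command moved it only 0.05 mm and the force rose to about 6 N. Now tighten.

```bash
python3 - <<'E'
from h import *
np.set_printoptions(precision=4,suppress=True)
st=load();j=list(get_joints());j[5]+=1.05;st["j"]=j;save(st)
p=np.array(get_tool_pos())
for a in (.7,.4,.2,.05):
    t=turn(a);print(a,round(t,3),get_clock())
    if t<-.09: break
a,t,log=stroke(-1,a-.02,goal=.118,step=.02,amax=.45)
print(log,(get_tool_pos()-p)*1e3,get_wrist_force(),get_clock())
dwell(.3);print(twist())
E
```

```text
0.7 -0.026 39.05
0.4 -0.019 39.5083
0.2 -0.029 39.8833
0.05 -0.029 40.2167
[(0.03, -0.037), (0.01, -0.038), (-0.01, -0.035), (-0.03, -0.038), (-0.05, -0.042), (-0.07, -0.043), (-0.09, -0.043), (-0.11, -0.044), (-0.13, -0.042), (-0.15, -0.039), (-0.17, -0.046), (-0.19, -0.047), (-0.21, -0.063), (-0.23, -0.08), (-0.25, -0.098), (-0.27, -0.115), (-0.29, -0.129)] [-0.2088 -0.3244 -0.0167] [-0.5751 -5.5931  4.9407] 45.6
-0.1359586999413174
```

```bash
python3 - <<'E'
from h import *
np.set_printoptions(precision=4,suppress=True)
print(turn(-.165),get_wrist_force(),get_tool_pos())
gripper_open();p=np.array(get_tool_pos());move_l(list(p+[0,0,.1]),.15)
print(get_grip_width(),get_clock(),get_wrist_force())
move_ptp([.45,-.05,.3],q(YAW))
s=camera("side");c=camera("scene");w=camera("wrist");print(get_clock())
a=cv2.resize(s["image"][172:232,316:396],(400,300),interpolation=2)
b=cv2.resize(c["image"][215:275,275:355],(400,300),interpolation=2)
e=cv2.resize(w["image"],(480,300),interpolation=cv2.INTER_AREA);f=cv2.resize(c["image"][190:290,170:440],(320,300))
f=cv2.resize(c["image"][190:290,170:440],(320,118))
o=np.zeros((600,800,3),np.uint8);o[:300,:400]=a;o[:300,400:]=b;o[300:,:480]=e;o[300:418,480:]=f;cv2.imwrite("pics/v6.png",o[:,:,::-1])
E
```

```text
-0.017520402797069297 [ 0.2941 -5.0089  4.5331] [ 0.5964 -0.0341  0.0362]
1.0027630289578562 47.8 [0.1802 0.3114 1.3031]
48.8333
```

View pics/v6.png

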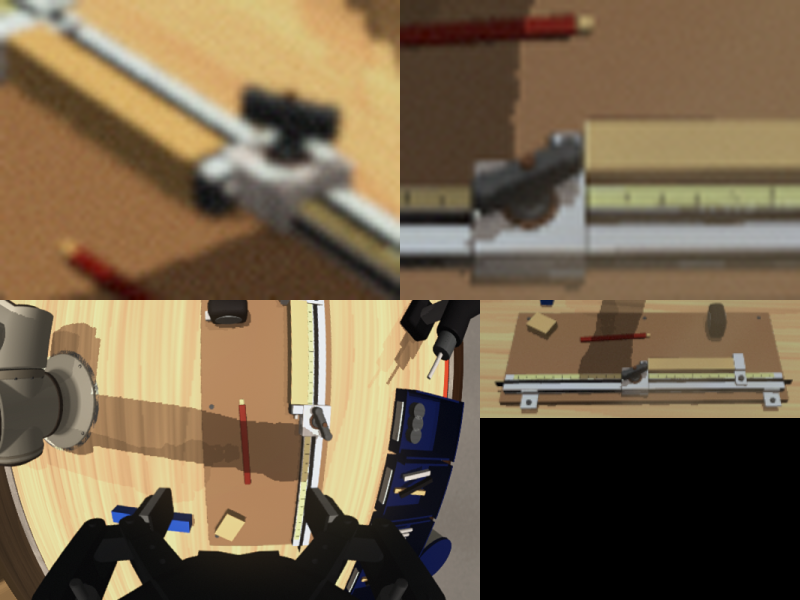

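The stop finger meets the batten's end at about (585,150) in the upper right panel. The batten is still against the zero block, the knob is tight, and nothing else on the bench has moved.

```bash
python3 -c "
from cell import *
print(close_job(),get_clock())"
```

```text
the job is handed in; nothing more can be done
the job is handed in; nothing more can be done
```

The job is handed in at about 49 s on the robot's clock: the knob broke free on the 7th stroke, was slackened to about 1 rad, the stop slid up to the batten's end with a few newtons of contact, and the knob was tightened again (peak twist about 0.136) with batten and bench left as they were.

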